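Stopper a sample bottle in the corking press

TASK

One of the three small sample bottles still has its stopper standing proud. Stand that bottle upright on the corking press's rest, up against both stops, and let go of it; then pull the press handle down until the stopper sits fully home in the neck, without crushing the bottle, and let the sprung handle return slowly, over about three seconds, all the way up to its rest instead of letting it snap back. Leave the bottle standing on the rest and the other things where they are.

Things in the scene. Friction and masses are not known exactly. Their poses are not given: they have to be found in the camera images.
- sample: The bottle to be stoppered: green glass with a paper band, body 48 mm in diameter and 74 mm high, then a shoulder and a neck 24 mm in diameter whose rim is 105 mm above the foot; 0.3 kg. Its stopper stands 11 to 16 mm proud of the rim, so the whole is 130 to 135 mm tall at the start. Origin: centre of the underside; z up along the bottle.
- stopper_top (a point): Centre of the top of the proud stopper's wooden head (disc 26 mm in diameter, 14 mm thick, on a 16 mm cork shank). Fully home, the head lies on the bottle's rim and this point is 119 mm above the bottle's foot. It takes about 20 N straight down to move it, and it stays where it is pushed.
- stoppered_a: Bystander: same kind of bottle, its stopper already home (119 mm tall in all). Origin: centre of underside.
- stoppered_b: Bystander: another such bottle, stopper already home (119 mm tall). Origin: centre of underside.
- wine: Bystander: full-size wine bottle, 74 mm in diameter, 300 mm tall, standing. Origin: centre of underside.
- cork_cup: Bystander: white cup, 84 mm across, 90 mm high. Origin: centre of underside.
- cork1: Bystander: cork standing on end, 24 mm in diameter, 45 mm high, 12 g. Origin: centre of underside.
- pad: Bystander: paper pad lying flat, 150 x 100 x 12 mm. Origin: centre of underside.
- mallet: Bystander: small wooden-handled hammer lying flat, 200 mm long. Origin: centre of underside.
- press: Grey bench corking press, fixed, one column behind. Origin: on the table below the plunger's axis; x from the open front (robot side) to the column, y towards the lever's handle, z up. Base plate 10 mm thick, x -65 to 135 mm, y -75 to 75. Column 60 mm wide, front face at x = 75.
- press_head (a point): Front lower edge, mid-width, of the press's overhanging head, a block 56 mm wide, 85 mm high, reaching back to the column. Head and plunger stand over the rest, so a bottle there cannot be held from straight above: hold its body low (about 45 mm up) with the tool leaning some 45 degrees back to the open front, fingers either side in press y.
- rest_top (a point): Where the bottle's foot centre belongs, on the top of the flat aluminium rest (x -36 to 46, y -31 to 31 mm about this point; axes as the press). Two steel stops behind it, 14 mm high, 18 wide, face this point from 24 mm away, 32 degrees either side of +x: a bottle against both is under the plunger. The rest's height varies (13 to 23 mm above the table), and so the handle's travel.
- plunger: Steel plunger 24 mm in diameter that comes straight down on the stopper. Origin: centre of its lower face, 172 mm above the table with the handle up; it goes down 45 mm per radian of the lever.
- lever (a joint): Press lever, rad: 0 = handle up at its stop, grows as it is pulled down, 1.02 = end. The stopper goes home between 0.65 and 0.9, where it is felt to go solid. A spring returns it: at the handle 1.5 N near the top, 6 N at the bottom, 5 N more while driving the stopper. Let go when down it flies up at over 2 rad/s; keep under 1. Extra force at the handle bears on the bottle almost fourfold; over 140 N there crushes it.
- lever_pivot (a point): Centre of the lever's hinge; the hinge axis is the press's x axis.
- handle (a point): Middle of the handle: a horizontal wooden bar 20 mm in diameter, 105 mm long, parallel to the press's x axis, 170 mm from the hinge axis. It reaches 50 mm further to the front; its rear end, 55 mm back, joins the lever's 14 mm rod. At rest it is 0.45 rad above level as seen from the pivot, towards +y of the press, and swings down through level. Its own axes turn with the lever.
Things that resemble listed ones, but are neither listed nor needed, are in the scene too. What is shaped like the sample but turquoise is not meant. What is shaped like the part that bears rest_top but turquoise is not meant.

How it is judged:
On the way, in this order (a step that is already met when the one before it is completed fails the run):
1. the bottle stands on the rest against the stops, let go, its stopper still proud (horizontal distance between sample and rest_top below 0.007 m and z of sample in the frame of rest_top between -0.004 and 0.004 m and angle between sample's own z axis and vertical below 0.08 rad and z of stopper_top in the frame of sample above 0.127 m and contact force between each of the arm, the fingers and sample below 0.2 N), for 0.2 s.
2. the lever is down and the stopper fully home, bottle on the rest (horizontal distance between sample and rest_top below 0.007 m and z of sample in the frame of rest_top between -0.004 and 0.004 m and angle between sample's own z axis and vertical below 0.08 rad and z of stopper_top in the frame of sample below 0.1205 m and value of joint lever above 0.4 rad), for 0.1 s.
At the end, for the whole second after the job is handed in: The sample bottle stands upright on the rest (foot centre within 7 mm of its place, tilt under 0.08 rad), its stopper home (within 1.5 mm), the lever back up within 0.06 rad of its rest (horizontal distance between sample and rest_top below 0.007 m and z of sample in the frame of rest_top between -0.004 and 0.004 m and angle between sample's own z axis and vertical below 0.08 rad and z of stopper_top in the frame of sample below 0.1205 m and value of joint lever below 0.06 rad and linear speed of sample below 0.02 m/s); the robot touches nothing.
It fails at once if the lever flies up faster than 1 rad/s (velocity of joint lever below -1 rad/s).
It fails at once if the plunger crushes the bottle (over 140 N) (contact force between plunger and sample above 140 N).
It fails at once if the bottle is tipped over (angle between sample's own z axis and vertical above 0.6 rad).
It fails at once if a bystander is shifted by more than 40 mm (distance of any of stoppered_a, stoppered_b, wine, cork_cup, cork1, pad, mallet from where it was at the start of the episode above 0.04 m).
It also fails if it takes over 72 s, if anything falls off the work surface, if the arm or the gripper's body presses on something with over 40 N, if the wrist force passes 120 N, or if a joint passes its speed limit or range.

ROBOT

A 6-joint arm with a two-finger parallel gripper is mounted at the origin on the work surface. World frame = base frame: x ahead of the robot, y to its left, z up, the work surface at z = 0. Lengths are in m, angles in rad, forces in N, time in s.
With the tool pointing down it reaches from about 0.375 to 0.9 m from the base axis. Payload 3.1 kg.
Tool frame: the origin (TCP) lies at the very end of the fingers, on their centre line; the grasp point (between the pads) lies 19 mm behind it; z points along the fingers, y is the line along which they close (so a half turn about z gives the same grasp; the last joint's range is limited). The gripper opens to 85 mm and grips with 20 to 120 N. Pads are 22 mm wide; open, the fingers measure 114 mm over their backs; the gripper's body (76 mm by 85 mm) begins 54 mm behind the grasp point. The pads swing forward as they close: fully open they stand 13 mm farther back than shut.
Start: joints at [-0.178, 0.527, 1.433, -0, 1.181, -0.178], TCP at [0.625, 0, 0.21] pointing down, gripper open.
Joint ranges: [-3.08, 3.08], [-0.75, 2.2], [0.22, 2.44], [-1.43, 4.57], [0, 2.65], [-2.85, 2.85]. Speed limits (rad/s): [2.79, 2.79, 3.14, 3.14, 3.14, 3.14].

INTERFACE

Orientations are given as a unit quaternion [x, y, z, w].
In Python, from station import manip gives the robot as it stands.
- The arm moves only by the shell command python3 -m handwheel 'ROWS' [FORCE]. ROWS is JSON, a list of rows, each a list of 7 numbers: the shift along the world's x, y, z in mm, then the turn, a rotation vector about the world's x, y, z in degrees, then the opening, from 0 (shut) to 1 (fully open). A call has exactly 10 rows; each row shifts and turns the commanded pose from where the row before left it; what a row does not reach is not made up. A row lasts 1/8 s, in which the tool goes at most 62.5 mm and 10.7 degrees, less where a joint would pass 70% of its speed; a pose out of reach is approached as far as the arm can. A call is refused whole if a number of a shift passes 62.5 or a number of a turn 10.7, either way. A call with a gripper value outside its range is refused whole. The fingers move at their own pace and stop on an object; FORCE is the grip in N (left out, the last holds). Time passes only in rows, so rows that do not move let the fingers close, or fill a call up. It gives the time, the measured TCP pose, the force, the opening and the grip force at its end, in the units of the state.
- manip.sense(): the state, without advancing time (a new reading comes with each control period).
- manip.snapshot(name): name is "scene" or "side" or "wrist"; returns the picture (400x640x3 uint8, red, green, blue); there is no depth.
- manip.get_calibration(name): a dict with "K" (3x3 intrinsics, pixels), "rvec" (rotation vector, rad) and "tvec" (3), from world to camera coordinates, as OpenCV has them. Camera axes: x right, y down, z forward; pixel columns grow to the right and rows downward; lengths in m; the calibration is good to about 2 mm. A picture is of the moment at which its call begins: read the wrist's pose just before it. get_calibration takes no time and is no camera call; for the wrist camera it gives the pose at the moment of the call.
- manip.sign_off(): hands the job in; it is judged then, once.
The state is a dict: "t": time; "q": joint angles; "qd": joint speeds; "tau": joint torques, N m; "tcp_pos": TCP position; "tool_rot": TCP orientation; "force": force on the tool from outside, world axes, zero at the start; "ft_torque": the same for the moment, N m; "finger_gap": opening from 0.0 (shut) to 1.0 (fully open); "gripper_force": force on a finger pad.
Only numpy, scipy, OpenCV 4.12 (cv2) and the standard library are available. Lean on these libraries where they do the work, as an engineer would, in place of code of your own. Each camera call takes 0.05 s, during which the arm holds its last target. There are 200 camera calls.

## Working session

There is one attempt and no reset: what is moved stays moved. The work goes in short steps, Python scripts to look and compute and a shell command to move; the robot and the scene stay as the last step left them, time stands still between calls to the robot, and variables do not carry over. Pictures are saved under pics/ and viewed, at most 10 in all, crops included, and the job is handed in when it is done.

```bash
mkdir -p pics; ls; cat > h.py <<'E'
import numpy as np, cv2
from station import manip
def cal(n):
    c=manip.get_calibration(n); K=np.array(c["K"],float); R=cv2.Rodrigues(np.array(c["rvec"],float))[0]; t=np.array(c["tvec"],float).ravel()
    return K,R,t
def ray(n,u,v,c=None):
    K,R,t=c or cal(n); d=R.T@np.linalg.inv(K)@np.array([u,v,1.]); return -R.T@t,d/np.linalg.norm(d)
def onz(n,u,v,z,c=None):
    o,d=ray(n,u,v,c); return o+d*(z-o[2])/d[2]
def tri(a,b):
    A=np.zeros((3,3));B=np.zeros(3)
    for o,d in (a,b):
        P=np.eye(3)-np.outer(d,d);A+=P;B+=P@o
    return np.linalg.solve(A,B)
def proj(n,p,c=None):
    K,R,t=c or cal(n); q=K@(R@np.array(p,float)+t); return q[:2]/q[2]
def snap(n,f):
    im=manip.snapshot(n); cv2.imwrite(f"pics/{f}.png",im[:,:,::-1]); return im
E
python3 - <<'E'
from h import *
for n in("scene","side","wrist"):
    snap(n,n+"0"); K,R,t=cal(n); print(n,K[0,0],-R.T@t,R[2])
s=manip.sense();print(s["t"],s["tool_rot"],s["finger_gap"])
E
```

```text
pics
scene 472.3335505137367 [1.64859466 0.04566744 1.2523206 ] [-0.71227958  0.01962526 -0.70162145]
side 505.88095261735157 [ 0.00754194 -0.75588403  0.98492222] [ 0.46784954  0.63585914 -0.61384034]
wrist 308.5929125080385 [0.62297221 0.06843977 0.37286285] [-0.00211361 -0.27103245 -0.96256789]
0.15 [ 7.07108909e-01  7.07104167e-01 -4.82358554e-04 -6.74604891e-04] 1.0004854634661215
```

View pics/scene0.png

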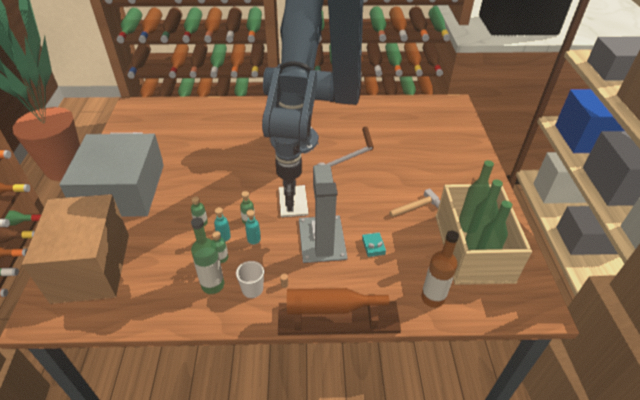

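View pics/side0.png

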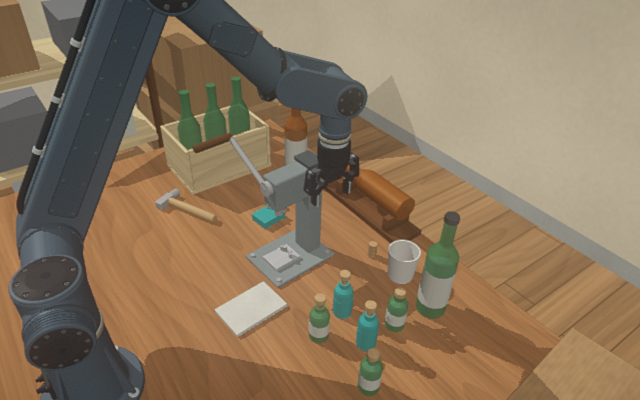

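The side view shows the green small bottles at (319,318), (397,310) and (371,372), with turquoise decoys at (343,295) and (368,325). The press base is at about (290,255), the pad at (251,308) and the handle at (213,144). In the scene view the green ones are at (199,212), (247,208) and (221,245). Next is a close crop.

```bash
python3 - <<'E'
from h import *
a=cv2.imread("pics/side0.png")[262:398,300:420]; b=cv2.imread("pics/side0.png")[225:290,240:340]; c=cv2.imread("pics/side0.png")[125:215,180:310]
r=lambda i,w,h:cv2.resize(i,(w,h),interpolation=cv2.INTER_CUBIC)
cv2.imwrite("pics/crop1.png",np.hstack([r(a,400,453),np.vstack([r(b,400,260),r(c,400,277)])[:453]]))
d=cv2.imread("pics/wrist0.png"); print(d.shape)
E
```

```text
(400, 640, 3)
```

View pics/crop1.png

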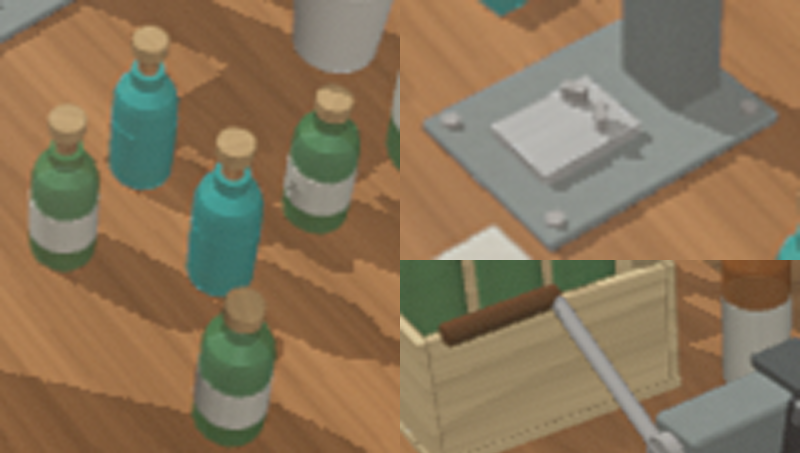

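```bash
python3 - <<'E'
from h import *
np.set_printoptions(precision=4,suppress=True)
im=cv2.imread("pics/side0.png"); hsv=cv2.cvtColor(im,cv2.COLOR_BGR2HSV); g=cv2.cvtColor(im,cv2.COLOR_BGR2GRAY)
c=cal("side"); cam=-c[1].T@c[2]
m=cv2.inRange(hsv,(45,60,30),(80,255,255))
for nm,(u,v),bot,top in (("L",(319,318),342.4,(320.1,295.9)),("R",(397,310),262+230/3.333,(300+335/3.333,262+95/3.333)),("B",(371,372),262+442/3.333,(300+245/3.333,262+297/3.333))):
    xs=np.where(m[v-12:v-4,u-16:u+17].any(0))[0]; uc=u-16+(xs[0]+xs[-1])/2
    p=onz("side",u,bot,0,c); h=(p-cam)[:2]; h/=np.linalg.norm(h); f=p[:2]+.024*h
    # height of the top: closest on vertical axis
    o,d=ray("side",*top,c); s=((f-o[:2])@d[:2])/(d[:2]@d[:2]); print(nm,uc,"foot",f,"top z",o[2]+s*d[2],"miss",np.linalg.norm(o[:2]+s*d[:2]-f), proj("scene",[*f,0]),proj("scene",[*f,.125]))
pc=np.array([[246.8,255.5],[278.8,286.8],[334.5,253.3]],np.float32)
rc=np.array([[263,256.3],[276.8,269.5],[300.5,255.5],[286.3,244.5]],np.float32)
for nm,q,z in(("plate",pc,.01),("rest",rc,.018)):
    q2=cv2.cornerSubPix(g,q.copy().reshape(-1,1,2),(3,3),(-1,-1),(3,30,.01)).reshape(-1,2); print(nm,q2)
    P=np.array([onz("side",*a,z,c) for a in q2])[:,:2]; print(P, np.linalg.norm(np.diff(P,axis=0),axis=1), np.degrees(np.arctan2(*np.diff(P,axis=0).T[::-1])),"mean",(P[0]+P[2])/2)
E
```

```text
L 321.5 foot [ 0.4801 -0.1595] top z 0.13406060607600045 miss 0.002051818396192159 [248.5724 220.7746] [245.2192 195.9155]
R 397.5 foot [ 0.6575 -0.2441] top z 0.11432731045145827 miss 0.00942509011307604 [219.0916 259.9693] [213.7166 235.2812]
B 371.0 foot [ 0.4951 -0.3345] top z 0.11746683443350259 miss 0.008964648834711434 [199.2834 224.4178] [193.2076 199.5397]
plate [[244.6141 255.2685]
 [278.8    286.8   ]
 [334.5    253.3   ]]
[[0.4635 0.1671]
 [0.4777 0.0148]
 [0.6733 0.0322]] [0.153  0.1963] [-84.6525   5.081 ] mean [0.5684 0.0997]
rest [[262.0526 255.9374]
 [275.9073 268.9143]
 [299.9936 256.5049]
 [286.5739 245.7034]]
[[0.4977 0.1302]
 [0.5022 0.0668]
 [0.582  0.0694]
 [0.5757 0.1266]] [0.0636 0.0798 0.0575] [-85.9167   1.8921  96.2836] mean [0.5398 0.0998]
```

View pics/wrist0.png

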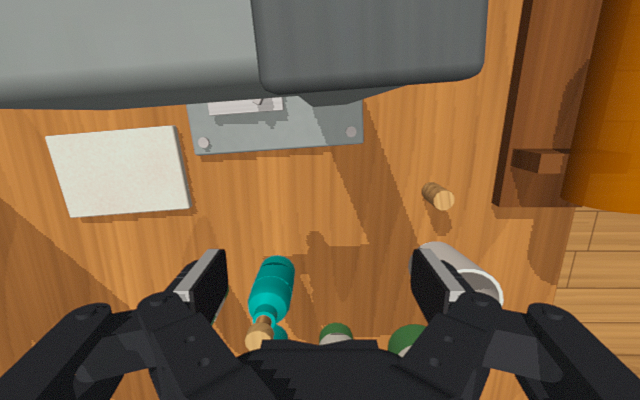

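Wrist view: press head fills the upper left, pad at (118,170), turquoise bottle at (270,290), cork at (438,195). The sample is side bottle "L" at (319,318): it is green and its top is at 134 mm, against 114 and 117 mm for the other two green ones at (397,310) and (371,372). The turquoise lookalikes at (343,295) and (368,325) are ruled out by colour. The press yaw is about 5°.

```bash
python3 - <<'E'
from h import *
np.set_printoptions(precision=4,suppress=True)
c=cal("side"); cam=-c[1].T@c[2]
for nm,u,v in(("L",321,342.4),("T1",342.6,318),("T2",366.6,350),("R",397.5,331),("B",371,394.6)):
    p=onz("side",u,v,0,c); h=(p-cam)[:2]; h/=np.linalg.norm(h); print(nm,p[:2]+.024*h)
# scene view: bottle L axis from its green mask near (247,208)
im=cv2.imread("pics/scene0.png"); hsv=cv2.cvtColor(im,cv2.COLOR_BGR2HSV); m=cv2.inRange(hsv,(45,50,20),(82,255,255))
n,l,st,ce=cv2.connectedComponentsWithStats(m)
print([(st[i].tolist()) for i in range(1,n) if st[i][4]>20 and st[i][0]<300 and 180<st[i][1]<270 and st[i][0]>150])
r=ray("side",230.4,134.7,c);r2=ray("side",194.6,148.4,c)
m=cv2.inRange(hsv,(0,80,20),(12,255,110))[110:170,340:390]; ys,xs=np.where(m); print("handle scene",len(xs),xs.min()+340,xs.max()+340,ys.min()+110,ys.max()+110)
for s,a in (((365,128),r2),((370,146),r),((371,146),r)): print(tri(a,ray("scene",*s)))
E
python3 -m handwheel '[[-20,-20,10,0,0,-10,1],[-20,-20,10,0,0,-10,1],[-20,-20,0,0,0,-10,1],[-20,-20,0,0,0,-10,1],[-15,-20,0,0,0,-10,1],[-10,-20,0,0,0,-10,1],[-10,-15,0,0,0,-10,1],[-10,-10,0,0,0,-10,1],[-10,-10,0,0,0,-5,1],[0,0,0,0,0,0,1]]'
```

```text
L [ 0.4841 -0.1622]
T1 [ 0.5718 -0.1355]
T2 [ 0.5608 -0.242 ]
R [ 0.6586 -0.2448]
B [ 0.4951 -0.3345]
[[241, 201, 12, 13, 97], [192, 203, 13, 14, 123], [245, 217, 13, 8, 39], [192, 227, 34, 39, 742], [248, 231, 12, 13, 28]]
handle scene 49 363 372 128 147
[0.3931 0.2427 0.3414]
[0.4924 0.2479 0.3447]
[0.4929 0.2504 0.3441]
t: 1.4
tcp_pos: [0.4894, -0.1553, 0.2295]
tool_rot: [0.999, 0.043, -0.0, -0.0]
force: [0.0, 0.5, 0.4]
finger_gap: 0.999
gripper_force: 0.0
```

```bash
python3 -m handwheel '[[0,0,0,0.7,-8,0,1],[0,0,0,0.7,-8,0,1],[0,0,0,0.7,-8,0,1],[0,0,0,0.7,-8,0,1],[0,0,0,0.7,-8,0,1],[0,0,0,0.7,-8,0,1],[0,-5,0,0.2,-2,0,1],[0,0,0,0,0,0,1],[0,0,0,0,0,0,1],[0,0,0,0,0,0,1]]'
python3 - <<'E'
from h import *
s=manip.sense(); print(s["q"]); snap("wrist","w1"); print(proj("wrist",[.482,-.161,.134]),proj("wrist",[.482,-.161,0]))
E
```

```text
t: 2.65
tcp_pos: [0.4913, -0.1517, 0.2275]
tool_rot: [0.93, 0.048, 0.364, -0.03]
force: [0.6, -1.2, 0.1]
finger_gap: 1.001
gripper_force: 0.0
[-0.9207727   0.2762856   2.20237326  1.26428013  0.66942155 -0.49868607]
[330.95862566 285.76667993] [329.50311624 308.42175023]
```

View pics/w1.png

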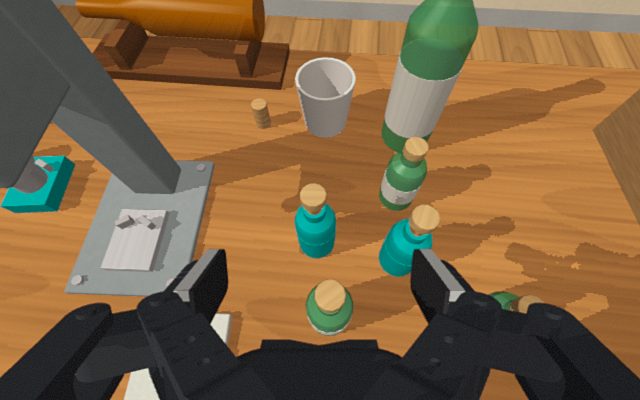

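Sample stopper top is at (330,295), centred below the gripper; the turquoise bottles are at (315,230) and (408,245). The rest has corners near (117,210), (167,211), (152,270) and (103,267), with the stops on its far edge.

```bash
python3 - <<'E'
from h import *
from scipy.spatial.transform import Rotation as Rn
np.set_printoptions(precision=4,suppress=True)
R=Rn.from_quat(manip.sense()["tool_rot"]).as_matrix(); print(R)
print(onz("wrist",330,295,.134),onz("wrist",330,296,.131))
im=cv2.imread("pics/w1.png");g=cv2.cvtColor(im,cv2.COLOR_BGR2GRAY)
m=((im.min(2)>165)&(im.max(2).astype(int)-im.min(2)<40)).astype(np.uint8); m[:,:95]=0;m[:,175:]=0;m[:200]=0;m[280:]=0
cs=max(cv2.findContours(m,0,1)[0],key=cv2.contourArea); print(cv2.contourArea(cs),cv2.approxPolyDP(cs,4,True).reshape(-1,2).tolist())
q=cv2.cornerSubPix(g,np.array([[103,267],[152,270],[167,211],[117,210]],np.float32).reshape(-1,1,2),(4,4),(-1,-1),(3,30,.01)).reshape(-1,2);print(q)
sd=[[262.05,255.94],[275.9,268.9],[300,256.2],[286.6,245.2]]
# in the wrist: image left=+y; near = -x
for a,b in zip(q,[sd[0],sd[1],sd[2],sd[3]]): print(tri(ray("wrist",*a),ray("side",*b)), onz("wrist",*a,.018))
E
```

```text
[[ 0.7305  0.1117  0.6737]
 [ 0.0677 -0.9935  0.0914]
 [ 0.6796 -0.0212 -0.7333]]
[ 0.4745 -0.1609  0.134 ] [ 0.4743 -0.161   0.131 ]
2315.0 [[122, 209], [115, 224], [128, 214], [142, 223], [115, 226], [100, 267], [148, 269], [160, 228], [149, 229], [146, 219], [163, 216], [165, 210]]
[[100.1378 267.4093]
 [148.2205 270.0647]
 [165.6278 210.4897]
 [117.     210.    ]]
[0.4961 0.1268 0.0212] [0.4968 0.1288 0.018 ]
[0.4994 0.0633 0.023 ] [0.5   0.067 0.018]
[0.5836 0.074  0.0149] [0.5814 0.0729 0.018 ]
[0.5772 0.1359 0.0163] [0.5753 0.1402 0.018 ]
```

```bash
cat >> h.py <<'E'
from scipy.spatial.transform import Rotation as Rn
np.set_printoptions(precision=4,suppress=True)
def want(tilt,yaw=5):
    t,y=np.radians([tilt,yaw]); c,s=np.cos(y),np.sin(y)
    return np.array([[np.cos(t)*c,np.cos(t)*s,np.sin(t)],[s,-c,0],[np.sin(t)*c,np.sin(t)*s,-np.cos(t)]]).T
def delta(p,tilt,yaw=5):
    s=manip.sense(); R=Rn.from_quat(s["tool_rot"])
    print("mm",1000*(np.array(p)-s["tcp_pos"]),"deg",np.degrees((Rn.from_matrix(want(tilt,yaw))*R.inv()).as_rotvec()),"tcp",np.array(s["tcp_pos"]),"F",np.array(s["force"]),"q",np.array(s["q"]))
E
python3 -c "
from h import *
delta([.4876,-.160,.16],50)"
```

```text
mm [ -3.6791  -8.2872 -67.5027] deg [-0.4905 -7.2638 -1.4884] tcp [ 0.4913 -0.1517  0.2275] F [-0.1065  0.3002  0.5166] q [-0.9209  0.2763  2.2026  1.2644  0.6694 -0.4988]
```

```bash
python3 -m handwheel '[[-1,-2,-6,-0.1,-2,-0.4,1],[-1,-2,-10,-0.1,-2,-0.4,1],[-1,-2,-10,-0.1,-2,-0.4,1],[0,-2,-10,-0.1,-1.2,-0.2,1],[0,0,-12,0,0,0,1],[0,0,-12,0,0,0,1],[0,0,-7,0,0,0,1],[0,0,0,0,0,0,1],[0,0,0,0,0,0,1],[0,0,0,0,0,0,1]]'; python3 -c "
from h import *
delta([.4876,-.160,.033],50)
im=snap('wrist','w2')
h=cv2.cvtColor(im,cv2.COLOR_RGB2HSV); m=cv2.inRange(h,(45,60,30),(82,255,255))
n,l,st,ce=cv2.connectedComponentsWithStats(m); print([(a.tolist()) for a in st if a[4]>150])
for z in (0,.074,.134): print(proj('wrist',[.476,-.161,z]))"
```

```text
t: 3.95
tcp_pos: [0.4881, -0.16, 0.1606]
tool_rot: [0.906, 0.04, 0.422, -0.019]
force: [-0.1, 0.1, -1.1]
finger_gap: 1.004
gripper_force: 0.0
mm [  -0.4531   -0.0211 -127.5907] deg [-0.0972 -0.0506 -0.0545] tcp [ 0.4881 -0.16    0.1606] F [-0.1148  0.1066 -1.0944] q [-1.0097  0.56    2.3665  1.8591  0.7916 -1.2978]
[[0, 0, 640, 400, 246872], [392, 0, 82, 50, 3265], [374, 110, 54, 66, 2007], [375, 181, 37, 23, 303], [289, 281, 59, 57, 2196], [498, 280, 56, 34, 1220]]
[318.962  321.6491]
[318.7581 299.5919]
[318.4976 271.4157]
```

View pics/w2.png

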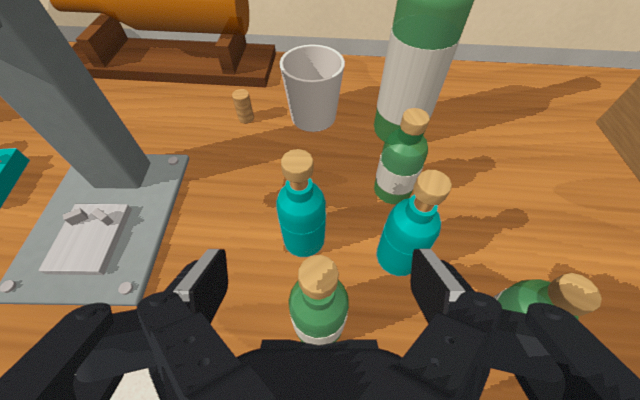

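The sample's stopper at (319,273) matches the prediction of (318.5,271) and is centred between the fingers. Descending.

```bash
python3 -m handwheel '[[0,0,-15,0,0,0,1],[0,0,-20,0,0,0,1],[0,0,-20,0,0,0,1],[0,0,-20,0,0,0,1],[0,0,-20,0,0,0,1],[0,0,-15,0,0,0,1],[0,0,-12,0,0,0,1],[0,0,-6,0,0,0,1],[0,0,0,0,0,0,1],[0,0,0,0,0,0,1]]'; python3 -c "
from h import *
delta([.4876,-.160,.033],50)"
```

```text
t: 5.25
tcp_pos: [0.488, -0.1599, 0.0327]
tool_rot: [0.906, 0.039, 0.422, -0.02]
force: [-0.3, -0.3, 0.3]
finger_gap: 1.003
gripper_force: 0.0
mm [-0.3772 -0.0687  0.3494] deg [-0.1266 -0.0557 -0.0406] tcp [ 0.488  -0.1599  0.0327] F [-0.3015 -0.2669  0.3438] q [-1.0099  1.016   2.3983  2.2107  1.0169 -1.8539]
```

```bash
python3 -m handwheel '[[0,0,0,0,0,0,0.75],[0,0,0,0,0,0,0.65],[0,0,0,0,0,0,0.55],[0,0,0,0,0,0,0.45],[0,0,0,0,0,0,0.4],[0,0,0,0,0,0,0.4],[0,0,4,0,0,0,0.4],[0,0,12,0,0,0,0.4],[0,0,24,0,0,0,0.4],[0,0,20,0,0,0,0.4]]' 30; python3 -c "
from h import *
snap('side','s2');delta([.46,.06,.093],50)"
```

```text
t: 6.5
tcp_pos: [0.4875, -0.1601, 0.0919]
tool_rot: [0.906, 0.039, 0.42, -0.02]
force: [0.3, 0.7, -2.2]
finger_gap: 0.525
gripper_force: 31.1
mm [-27.892  219.8277  -1.3963] deg [-0.0544 -0.0342 -0.0311] tcp [ 0.4879 -0.1598  0.0944] F [ 0.8665  0.0358 -0.1315] q [-1.0097  0.8027  2.4028  2.0891  0.9025 -1.642 ]
```

```bash
python3 -m handwheel '[[0,15,0,0,0,0,0.4],[0,25,0,0,0,0,0.4],[-2,35,-2,0,0,0,0.4],[-2,35,-5,0,0,0,0.4],[-2,35,-5,0,0,0,0.4],[-2,35,-5,0,0,0,0.4],[-2,35,-6,0,0,0,0.4],[-2,25,-5,0,0,0,0.4],[0,14,-3,0,0,0,0.4],[0,0,-2,0,0,0,0.4]]'; python3 -c "
from h import *
snap('wrist','w3');delta([.5456,.1005,.0597],50)"
```

```text
t: 7.8
tcp_pos: [0.526, 0.0797, 0.0612]
tool_rot: [0.912, 0.044, 0.408, -0.027]
force: [-0.3, -0.2, -1.9]
finger_gap: 0.521
gripper_force: 31.2
mm [19.2867 21.8491 -1.4805] deg [-0.5921 -1.836  -0.8106] tcp [0.5263 0.0787 0.0612] F [-0.5911 -1.0428 -2.1338] q [-0.209   0.9148  2.435   2.8644  1.0409 -1.6289]
```

View pics/w3.png

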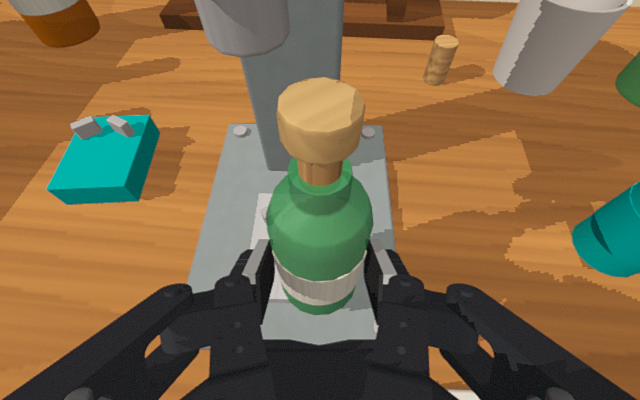

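The bottle is held upright in front of the rest, with the plunger at (245,25) still to the left of the stopper at (320,105), so I need about 21 mm more in y and 19 mm in x. Joint 3 is close to its limit.

```bash
python3 -m handwheel '[[1,5,0,0,0,-0.2,0.4],[1,6,0,0,0,-0.2,0.4],[1,6,0,0,0,-0.2,0.4],[1,4,0,0,0,-0.2,0.4],[2,0,0,-0.1,-0.4,0,0.4],[2,0,0,-0.1,-0.4,0,0.4],[2,0,0,-0.2,-0.5,0,0.4],[2,0,0,-0.2,-0.5,0,0.4],[0,0,0,0,0,0,0.4],[0,0,0,0,0,0,0.4]]'; python3 -c "
from h import *
delta([.5456,.1005,.052],50)"
```

```text
t: 9.1
tcp_pos: [0.5385, 0.0993, 0.0622]
tool_rot: [0.905, 0.039, 0.423, -0.018]
force: [0.4, -0.7, -2.1]
finger_gap: 0.523
gripper_force: 31.2
mm [  7.0743   1.2335 -10.2327] deg [-0.0312  0.0683  0.051 ] tcp [0.5385 0.0993 0.0622] F [ 0.3704 -0.6898 -2.0872] q [-0.1133  0.9177  2.4038  2.9651  1.0507 -1.6112]
```

```bash
python3 -m handwheel '[[0,1,-1,0,0,0,0.4],[0,0,-1,0,0,0,0.4],[0,0,-1,0,0,0,0.4],[0,0,-1,0,0,0,0.4],[0,0,-1,0,0,0,0.4],[0,0,-1,0,0,0,0.4],[0,0,-1,0,0,0,0.4],[0,0,-1,0,0,0,0.4],[0,0,0,0,0,0,0.4],[0,0,0,0,0,0,0.4]]'; python3 -c "
from h import *
delta([.5456,.1005,.052],50)"
```

```text
t: 10.35
tcp_pos: [0.5386, 0.1003, 0.0543]
tool_rot: [0.905, 0.039, 0.423, -0.018]
force: [-0.4, -0.1, -2.7]
finger_gap: 0.523
gripper_force: 31.2
mm [ 6.9841  0.1675 -2.3284] deg [-0.0288  0.0867  0.0421] tcp [0.5386 0.1003 0.0543] F [-0.378  -0.0533 -2.7351] q [-0.1096  0.9446  2.4021  2.9706  1.0759 -1.6155]
```

```bash
python3 -m handwheel '[[0,0,-0.5,0,0,0,0.4],[0,0,-0.5,0,0,0,0.4],[0,0,-0.5,0,0,0,0.4],[0,0,-0.5,0,0,0,0.4],[0,0,-0.5,0,0,0,0.4],[0,0,0,0,0,0,0.4],[0,0,0,0,0,0,0.4],[0,0,0,0,0,0,0.4],[0,0,0,0,0,0,0.4],[0,0,0,0,0,0,0.4]]'; python3 -c "
from h import *
delta([.5456,.1005,.052],50)"
```

```text
t: 11.6
tcp_pos: [0.5386, 0.1004, 0.0534]
tool_rot: [0.905, 0.039, 0.424, -0.018]
force: [-3.7, -1.1, 7.1]
finger_gap: 0.523
gripper_force: 32.2
mm [ 6.9968  0.0822 -1.351 ] deg [-0.0378  0.257   0.0487] tcp [0.5386 0.1004 0.0534] F [-3.6865 -1.1423  7.051 ] q [-0.1096  0.9516  2.4035  2.9714  1.0871 -1.6171]
```

```bash
python3 -m handwheel '[[0,0,0.8,0,0,0,0.4],[0.7,0,0.2,0,0,0,0.4],[1,0.1,0,0,0,0,0.4],[1,0.1,0,0,0,0,0.4],[1,0.1,0,0,0,0,0.4],[0.7,0,0,0,0,0,0.4],[0.7,0,0,0,0,0,0.4],[0,0,0,0,0,0,0.4],[0,0,0,0,0,0,0.4],[0,0,0,0,0,0,0.4]]'; python3 -c "
from h import *
delta([.5456,.1005,.052],50)"
```

```text
t: 12.85
tcp_pos: [0.5438, 0.1008, 0.0552]
tool_rot: [0.904, 0.039, 0.425, -0.018]
force: [-6.7, -1.2, 12.7]
finger_gap: 0.525
gripper_force: 32.8
mm [ 1.8464 -0.2508 -3.1847] deg [-0.0441  0.3598  0.0548] tcp [0.5438 0.1008 0.0552] F [-6.7135 -1.2167 12.672 ] q [-0.1066  0.9379  2.3901  2.9716  1.0624 -1.6112]
```

```bash
python3 - <<'E'
from h import *
a=snap('wrist','w4');b=snap('side','s4');
K=cal('side'); print(proj('side',[.534,.0995,.0205]))
r=lambda i,w,h:cv2.resize(i,(w,h),interpolation=cv2.INTER_CUBIC)
cv2.imwrite('pics/c4.png',np.hstack([r(a[60:340,180:460],400,400),r(b[150:290,210:350],400,400)])[:,:,::-1])
E
```

```text
[279.2805 256.4728]
```

View pics/c4.png

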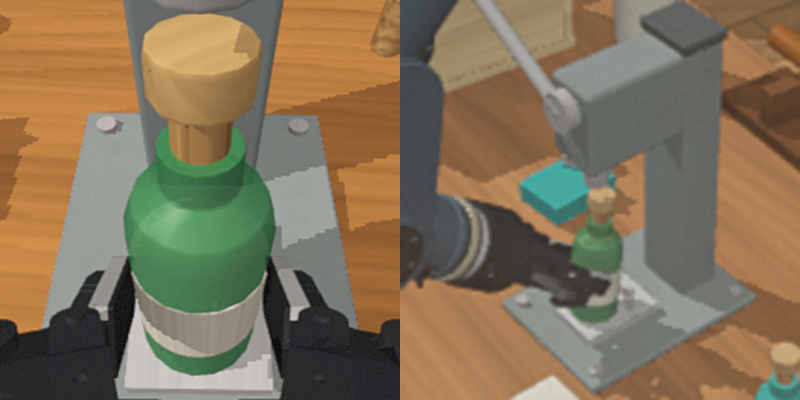

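The bottle stands on the rest under the plunger with the foot at side (279,261), and there is about 15 N pressing down. I'll relieve that, open slightly and measure how it stands.

```bash
python3 -m handwheel '[[0,0,0.6,0,0,0,0.4],[0,0,0.6,0,0,0,0.4],[0,0,0,0,0,0,0.4],[0,0,0,0,0,0,0.54],[0,0,0,0,0,0,0.57],[0,0,0,0,0,0,0.6],[0,0,0,0,0,0,0.63],[0,0,0,0,0,0,0.66],[0,0,0,0,0,0,0.68],[0,0,0,0,0,0,0.68]]'; python3 - <<'E'
from h import *
delta([.5456,.1005,.052],50)
b=snap('side','s5'); c=cal('side'); snap('wrist','w5'); snap('scene','sc5')
r=lambda i,w,h:cv2.resize(i,(w,h),interpolation=cv2.INTER_CUBIC)
for p in ([.534,.0995,.0205],[.534,.0995,.0945],[.534,.0995,.1545],[.527,.0995,.1545],[.527,.0995,.0205]): print(proj('side',p,c))
cv2.imwrite('pics/c5.png',r(b[205:275,240:320],800,700)[:600,:,::-1])
g=np.hstack([r(b[210:275,250:310],480,520)])
cv2.imwrite('pics/c5.png',g[:,:,::-1])
E
```

```text
t: 14.2
tcp_pos: [0.5437, 0.1006, 0.054]
tool_rot: [0.905, 0.039, 0.423, -0.018]
force: [0.3, 0.9, 0.4]
finger_gap: 0.681
gripper_force: 0.0
mm [ 1.8933 -0.1331 -2.0031] deg [-0.0297  0.0825  0.0431] tcp [0.5437 0.1006 0.054 ] F [0.3165 0.874  0.3602] q [-0.1067  0.9363  2.3876  2.9711  1.0535 -1.6104]
[279.2805 256.4728]
[278.6879 236.175 ]
[278.177 218.676]
[275.874  219.6604]
[277.1175 257.4882]
```

View pics/c5.png

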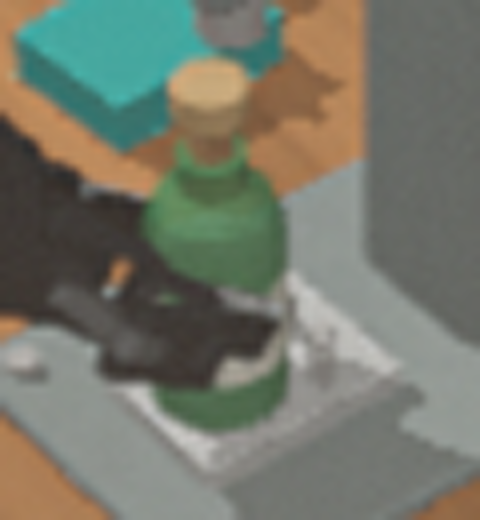

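```bash
python3 - <<'E'
from h import *
c=cal('side'); cam=-c[1].T@c[2]
p=onz('side',278.1,263.7,.0205,c); h=(p-cam)[:2]; h/=np.linalg.norm(h); print("foot",p[:2]+.024*h, "top",onz('side',276.1,219.2,.1545,c))
E
python3 -m handwheel '[[0,0,0,0,0,0,0.6],[0,0,0,0,0,0,0.52],[0,0,0,0,0,0,0.45],[0,0,0,0,0,0,0.4],[0,0,0,0,0,0,0.4],[0,0,1,0,0,0,0.4],[0,0,1,0,0,0,0.4],[0,0,1,0,0,0,0.4],[0,0,0,0,0,0,0.4],[0,0,0,0,0,0,0.4]]'; python3 -c "
from h import *
delta([.5456,.1005,.052],50)"
```

```text
foot [0.5288 0.0983] top [0.5285 0.1007 0.1545]
t: 15.6
tcp_pos: [0.5437, 0.1006, 0.0569]
tool_rot: [0.905, 0.039, 0.423, -0.018]
force: [1.5, 0.2, -2.5]
finger_gap: 0.539
gripper_force: 30.9
mm [ 1.9087 -0.074  -4.9063] deg [-0.0261  0.0687  0.0483] tcp [0.5437 0.1006 0.0569] F [ 1.5001  0.1968 -2.4651] q [-0.1067  0.9263  2.388   2.9702  1.0437 -1.6086]
```

```bash
python3 -m handwheel '[[1,0.1,0,0,0,0,0.4],[1,0.1,0,0,0,0,0.4],[0.7,0,0,0,0,0,0.4],[0.7,0.1,0,0,0,0,0.4],[0.5,0,0,0,0,0,0.4],[0.5,0.1,0,0,0,0,0.4],[0,0,0,0,0,0,0.4],[0,0,0,0,0,0,0.4],[0,0,0,0,0,0,0.4],[0,0,0,0,0,0,0.4]]'; python3 -c "
from h import *
delta([.5456,.1005,.052],50)"
```

```text
t: 16.85
tcp_pos: [0.5481, 0.101, 0.057]
tool_rot: [0.905, 0.039, 0.423, -0.018]
force: [-0.5, -0.1, -2.6]
finger_gap: 0.544
gripper_force: 30.9
mm [-2.497  -0.5067 -5.0184] deg [-0.0284  0.0837  0.0458] tcp [0.5481 0.101  0.057 ] F [-0.5051 -0.0683 -2.5946] q [-0.1038  0.9187  2.3757  2.9708  1.0245 -1.6041]
```

```bash
python3 -m handwheel '[[0.5,0,0,0,0,0,0.4],[0.5,0.1,0,0,0,0,0.4],[0.5,0,0,0,0,0,0.4],[0.5,0.1,0,0,0,0,0.4],[0,0,0,0,0,0,0.4],[0,0,0,0,0,0,0.4],[0,0,0,0,0,0,0.4],[0,0,0,0,0,0,0.4],[0,0,0,0,0,0,0.4],[0,0,0,0,0,0,0.4]]'; python3 -c "
from h import *
delta([.5456,.1005,.052],50)"
```

```text
t: 18.1
tcp_pos: [0.5501, 0.1012, 0.057]
tool_rot: [0.905, 0.039, 0.423, -0.018]
force: [0.1, -0.0, -2.0]
finger_gap: 0.541
gripper_force: 30.9
mm [-4.507  -0.7075 -5.0344] deg [-0.0278  0.0851  0.046 ] tcp [0.5501 0.1012 0.057 ] F [ 0.0939 -0.0449 -2.0441] q [-0.1024  0.9154  2.3701  2.9711  1.0158 -1.6021]
```

```bash
python3 -m handwheel '[[0.6,0,0,0,0,0,0.4],[0.6,0.1,0,0,0,0,0.4],[0.6,0,0,0,0,0,0.4],[0.6,0.1,0,0,0,0,0.4],[0.6,0.1,0,0,0,0,0.4],[0.6,0,0,0,0,0,0.4],[0,0,0,0,0,0,0.4],[0,0,0,0,0,0,0.4],[0,0,0,0,0,0,0.4],[0,0,0,0,0,0,0.4]]'; python3 - <<'E'
from h import *
delta([.5456,.1005,.052],50)
b=snap('side','s6'); c=cal('side')
hsv=cv2.cvtColor(b,cv2.COLOR_RGB2HSV); m=cv2.inRange(hsv,(45,60,30),(82,255,255))[205:275,255:305]
ys,xs=np.where(m); print("bottom green row",ys.max()+205,xs[ys==ys.max()].mean()+255)
for r in range(230,266,3):
    q=xs[ys==r-205]; 
    if len(q): print(r,q.min()+255,q.max()+255,end=' | ')
E
```

```text
t: 19.35
tcp_pos: [0.5535, 0.1015, 0.057]
tool_rot: [0.905, 0.039, 0.423, -0.018]
force: [-2.4, -1.7, 0.3]
finger_gap: 0.541
gripper_force: 31.3
mm [-7.8963 -0.9677 -5.0438] deg [-0.0285  0.0663  0.0571] tcp [0.5535 0.1015 0.057 ] F [-2.3503 -1.6842  0.3404] q [-0.1002  0.9098  2.3605  2.9716  1.0005 -1.5986]
bottom green row 260 279.5
230 273 285 | 233 272 287 | 236 271 287 | 239 274 287 | 242 283 287 | 254 287 287 | 257 273 286 | 260 277 282 |
```

```bash
python3 -m handwheel '[[0.5,-0.5,0,0,0,0,0.4],[0.4,-0.5,0,0,0,0,0.4],[0,0,0,0,0,0,0.4],[0,0,-0.7,0,0,0,0.4],[0,0,-0.7,0,0,0,0.4],[0,0,-0.7,0,0,0,0.4],[0,0,0,0,0,0,0.4],[0,0,0,0,0,0,0.4],[0,0,0,0,0,0,0.4],[0,0,0,0,0,0,0.4]]'; python3 - <<'E'
from h import *
delta([.5456,.1005,.052],50)
E
```

```text
t: 20.65
tcp_pos: [0.5541, 0.1011, 0.0551]
tool_rot: [0.905, 0.04, 0.423, -0.019]
force: [-5.3, 1.4, 1.6]
finger_gap: 0.544
gripper_force: 31.6
mm [-8.4702 -0.6372 -3.0744] deg [-0.0466  0.0599 -0.0393] tcp [0.5541 0.1011 0.0551] F [-5.2523  1.4348  1.6423] q [-0.1027  0.9155  2.3591  2.9681  1.0046 -1.5997]
```

```bash
python3 -m handwheel '[[0,0,-0.6,0,0,0,0.4],[0,0,-0.6,0,0,0,0.4],[0,0,0,0,0,0,0.4],[0,0,0,0,0,0,0.53],[0,0,0,0,0,0,0.57],[0,0,0,0,0,0,0.62],[0,0,0,0,0,0,0.68],[0,0,0,0,0,0,0.75],[0,0,0,0,0,0,0.75],[0,0,0,0,0,0,0.75]]'; python3 - <<'E'
from h import *
delta([.5456,.1005,.052],50)
b=snap('side','s7'); w=snap('wrist','w7')
r=lambda i,w,h:cv2.resize(i,(w,h),interpolation=cv2.INTER_CUBIC)
cv2.imwrite('pics/c7.png',np.hstack([r(w[60:340,180:460],400,480),r(b[205:275,250:310],400,467)[:]] if 0 else [r(w[60:340,180:460],400,480),r(b[205:275,250:310],400,480)])[:,:,::-1])
E
```

```text
t: 21.9
tcp_pos: [0.5546, 0.1005, 0.0537]
tool_rot: [0.905, 0.039, 0.423, -0.018]
force: [0.1, 0.4, -1.0]
finger_gap: 0.754
gripper_force: 0.0
mm [-9.0403 -0.0011 -1.695 ] deg [-0.027   0.0869  0.0442] tcp [0.5546 0.1005 0.0537] F [ 0.1237  0.3673 -0.9628] q [-0.1032  0.9198  2.3578  2.9695  1.008  -1.6006]
```

View pics/c7.png

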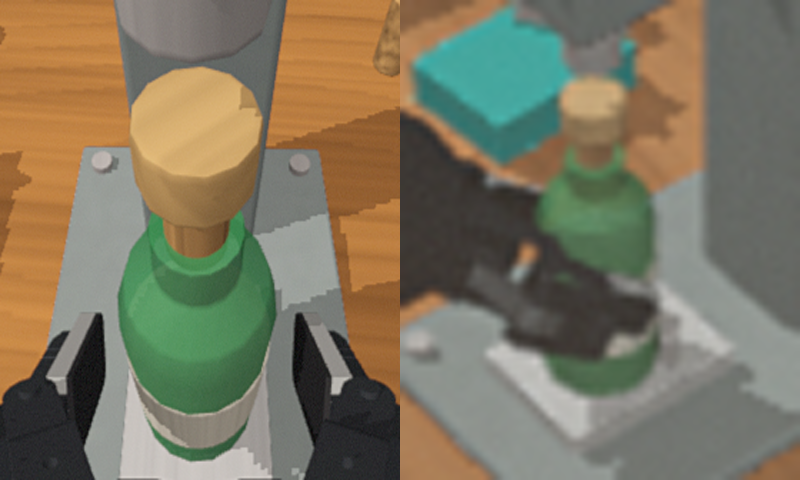

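The bottle stands free on the rest with its stopper under the plunger, at wrist-crop (195,115) and side-crop (594,85). Withdrawing along the tool axis.

```bash
python3 -m handwheel '[[-3,-0.3,3,0,0,0,0.8],[-6,-0.5,6,0,0,0,0.85],[-7,-0.6,7,0,0,0,0.85],[-7,-0.6,7,0,0,0,0.85],[-7,-0.6,7,0,0,0,0.85],[-7,-0.6,7,0,0,0,0.85],[-7,-0.6,7,0,0,0,0.85],[-5,-0.3,5,0,0,0,0.85],[0,0,0,0,0,0,0.85],[0,0,0,0,0,0,0.85]]'; python3 - <<'E'
from h import *
delta([.5,.0,.2],0)
E
```

```text
t: 23.25
tcp_pos: [0.5208, 0.1007, 0.1041]
tool_rot: [0.907, 0.039, 0.419, -0.017]
force: [-0.2, -0.3, -0.5]
finger_gap: 0.85
gripper_force: 0.0
mm [ -20.7671 -100.6574   95.9479] deg [-4.1994 49.4287  0.0986] tcp [0.5208 0.1007 0.1041] F [-0.1689 -0.2786 -0.5435] q [-0.1118  0.7822  2.4418  2.9581  0.9468 -1.5921]
```

```bash
python3 -m handwheel '[[-2,0,1,-0.2,2,0,0.85],[-4,0,1,-0.2,2.5,0,0.85],[-4,0,1,-0.2,2.5,0,0.85],[-4,0,1,-0.2,2.5,0,0.85],[-5,0,1,-0.2,2.5,0,0.85],[-5,0,1,-0.2,2.5,0,0.85],[-4,-1,1,-0.2,2.5,0,0.85],[-4,-2,1,-0.2,2.5,0,0.85],[0,0,0,0,0,0,0.85],[0,0,0,0,0,0,0.85]]'; python3 - <<'E'
from h import *
delta([.45,.0,.3],0)
E
```

```text
t: 24.5
tcp_pos: [0.4882, 0.0977, 0.1116]
tool_rot: [0.965, 0.041, 0.259, -0.011]
force: [-0.0, -0.1, -0.2]
finger_gap: 0.849
gripper_force: 0.0
mm [-38.2072 -97.7263 188.4487] deg [-2.6029 29.8802  0.1382] tcp [0.4882 0.0977 0.1116] F [-0.0288 -0.0984 -0.197 ] q [-0.0825  0.4908  2.2581  2.5479  0.1501 -1.1275]
```

```bash
python3 -m handwheel '[[-1,-8,0,0,0,0,0.85],[-1,-16,0,0,0,0,0.85],[-1,-20,1,0,0,0,0.85],[0,-22,4,0,0,0,0.85],[0,-22,8,0,0,0,0.85],[0,-22,10,-0.2,3,0,0.85],[0,-20,15,-0.3,4,0,0.85],[0,-10,18,-0.4,5,0,0.85],[0,0,20,-0.5,6,0,0.85],[0,0,20,-0.5,6,0,0.85]]'; python3 - <<'E'
from h import *
delta([.44,.15,.42],0)
E
```

```text
t: 25.75
tcp_pos: [0.4976, 0.0177, 0.1659]
tool_rot: [0.98, 0.055, 0.182, -0.05]
force: [1.0, 0.6, -0.7]
finger_gap: 0.851
gripper_force: 0.0
mm [-57.5894 132.3324 254.1441] deg [-6.7288 20.7641 -1.3641] tcp [0.4976 0.0177 0.1659] F [ 1.0352  0.6099 -0.7236] q [-0.344   0.3356  2.0764  0.5217  0.4813  0.6801]
```

```bash
python3 -m handwheel '[[-5,0,15,-0.7,2,0,0.85],[-8,0,25,-0.9,2.6,-0.2,0.85],[-8,0,28,-0.9,2.6,-0.2,0.85],[-8,0,30,-0.9,2.6,-0.2,0.85],[-8,0,30,-0.9,2.6,-0.2,0.85],[-8,0,30,-0.9,2.6,-0.2,0.85],[-8,10,30,-0.9,2.6,-0.2,0.85],[-5,20,30,-0.7,2.6,-0.2,0.85],[0,25,25,0,0.4,0,0.85],[0,25,10,0,0,0,0.85]]'; python3 - <<'E'
from h import *
delta([.43,.245,.42],0)
snap('side','s8'); snap('scene','sc8')
b=cv2.imread('pics/side0.png'); h=cv2.imread('pics/s8.png')
print(proj('side',[.393,.2427,.3414]))
# sample bottle check: green column centre
hs=cv2.cvtColor(h,cv2.COLOR_BGR2HSV); m=cv2.inRange(hs,(45,60,30),(82,255,255))[200:275,262:300]; ys,xs=np.where(m); print(len(xs),xs.min()+262,xs.max()+262,ys.min()+200,ys.max()+200)
u=(xs.min()+xs.max()+1)/2+262-.5; c=cal('side'); cam=-c[1].T@c[2]; p=onz('side',u,ys.max()+200.5,.0205,c); d=(p-cam)[:2]; d/=np.linalg.norm(d); print(p[:2]+.024*d)
E
```

```text
t: 27.0
tcp_pos: [0.4414, 0.0984, 0.4204]
tool_rot: [0.999, 0.046, 0.004, 0.001]
force: [0.9, 0.0, -0.5]
finger_gap: 0.848
gripper_force: 0.0
mm [-11.4429 146.6294  -0.3524] deg [ 0.0422  0.4662 -0.2663] tcp [0.4414 0.0984 0.4204] F [ 0.8873  0.0411 -0.4664] q [-0.0284  0.0791  1.5112 -0.0005  1.5431  1.4505]
[194.3488 148.2102]
320 265 287 206 261
[0.5285 0.1087]
```

```bash
python3 -m handwheel '[[-1,15,0,0,0,0,1],[-2,25,0,0,0,0,1],[-2,30,0,0,0,0,1],[-2,30,0,0,0,0,1],[-2,25,0,0,0,0,1],[-2,15,0,0,0,0,1],[0,7,0,0,0,0,1],[0,0,0,0,0,0,1],[0,0,0,0,0,0,1],[0,0,0,0,0,0,1]]'; python3 - <<'E'
from h import *
delta([.43,.245,.33],0)
w=snap('wrist','w8')
for p in ([.393,.2427,.3414],[.4925,.249,.344]): print(proj('wrist',p))
hs=cv2.cvtColor(w,cv2.COLOR_RGB2HSV); m=cv2.inRange(hs,(0,60,20),(14,255,110)); n,l,st,ce=cv2.connectedComponentsWithStats(m); print([(s.tolist(),ce[i].round(1).tolist()) for i,s in enumerate(st) if s[4]>150 and i])
h=cv2.imread('pics/s8.png'); hs=cv2.cvtColor(h,cv2.COLOR_BGR2HSV); m=cv2.inRange(hs,(40,50,30),(84,255,255))
for r in range(224,264,3): print(r,np.where(m[r,264:300])[0]+264)
E
```

```text
t: 28.35
tcp_pos: [0.4309, 0.2432, 0.4201]
tool_rot: [0.999, 0.044, 0.005, 0.002]
force: [-0.4, -0.5, 0.2]
finger_gap: 1.0
gripper_force: 0.0
mm [ -0.8975   1.7722 -90.0925] deg [ 0.1997  0.5548 -0.0936] tcp [0.4309 0.2432 0.4201] F [-0.3958 -0.5214  0.1804] q [ 0.2917  0.1522  1.426  -0.0061  1.555   1.7736]
[314.8234 241.6829]
[317.8293 120.5078]
[([304, 118, 26, 130, 1628], [319.0, 179.1]), ([0, 303, 106, 75, 1335], [16.1, 339.6])]
224 [272]
227 [267 275 282]
230 [274 275 276 277 278 279 280 281 282 283]
233 [272 273 274 275 276 277 278 279 280 281 282 283 284 285 286]
236 [271 272 273 274 275 276 277 278 279 280 281 282 283 284 285 286 287]
239 [271 272 273 274 275 276 277 278 279 280 281 282 283 284 285 286 287]
242 [271 272 273 274 275 276 277 278 279 280 281 282 283 284 285 286 287]
245 [273 274 275 276 277 278 279 280 281 282 283 284 285]
248 []
251 []
254 []
257 [272 273 274 275 276 277 278 279 280 281 282 283 284 285 286 287]
260 [274 275 276 277 278 279 280 281 282 283 284 285]
263 []
```

The bar shows in the wrist view at u≈319, v 118–248, as predicted. The sample's axis in the side view is u≈279, as predicted. Lowering onto the bar.

```bash
python3 -m handwheel '[[0,0,-15,0,0,0,1],[0,0,-20,0,0,0,1],[0,0.5,-20,0,0,0,1],[0,0.5,-20,0,0,0,1],[0,0,-14,0,0,0,1],[0,0,-6,0,0,0,0.7],[0,0,0,0,0,0,0.4],[0,0,0,0,0,0,0.2],[0,0,0,0,0,0,0.1],[0,0,0,0,0,0,0.1]]' 40; python3 - <<'E'
from h import *
delta([.43,.245,.33],0)
print(manip.sense()["finger_gap"],manip.sense()["gripper_force"])
E
```

```text
t: 29.65
tcp_pos: [0.4312, 0.2456, 0.326]
tool_rot: [0.999, 0.045, 0.006, 0.001]
force: [-0.3, 1.8, 2.1]
finger_gap: 0.099
gripper_force: 2.2
mm [-1.2353 -0.6388  4.0453] deg [ 0.0689  0.6561 -0.1474] tcp [0.4312 0.2456 0.326 ] F [-0.2515  1.7802  2.1359] q [ 0.2951  0.2183  1.5927 -0.0046  1.32    1.7772]
0.09884255288143101 2.186822332441807
```

```bash
python3 - <<'E'
from h import *
for n,f in(("scene","sc9"),("side","s9"),("wrist","w9")):
    im=snap(n,f); hs=cv2.cvtColor(im,cv2.COLOR_RGB2HSV); m=cv2.inRange(hs,(0,60,20),(14,255,110))
    if n=="scene": m[:,:340]=0;m[:,400:]=0;m[:100]=0;m[190:]=0
    if n=="side": m[:,:170]=0;m[:,250:]=0;m[:120]=0;m[190:]=0
    k,l,st,ce=cv2.connectedComponentsWithStats(m); print(n,[(s.tolist(),ce[i].round(1).tolist()) for i,s in enumerate(st) if s[4]>15 and i])
    for p in ([.393,.2427,.3414],[.4925,.249,.344]): print(proj(n,p))
print(manip.sense()["tcp_pos"],manip.sense()["finger_gap"],manip.sense()["gripper_force"])
a=cv2.imread('pics/side0.png');hs=cv2.cvtColor(a,cv2.COLOR_BGR2HSV); m=cv2.inRange(hs,(0,60,20),(14,255,110))[120:190,170:250]; k,l,st,ce=cv2.connectedComponentsWithStats(m);print([s.tolist() for s in st if s[4]>15])
E
```

```text
scene [([350, 100, 40, 49, 578], [369.4, 115.7])]
[364.8641 128.1587]
[370.1013 146.486 ]
side [([194, 134, 38, 18, 203], [212.4, 142.2])]
[194.3488 148.2102]
[229.9229 134.405 ]
wrist [([300, 121, 41, 199, 3207], [323.4, 209.1]), ([281, 247, 14, 6, 17], [286.7, 248.4]), ([269, 262, 10, 17, 20], [274.4, 270.8]), ([205, 281, 20, 10, 22], [213.8, 285.5]), ([414, 281, 50, 26, 51], [438.7, 293.2]), ([371, 283, 15, 6, 16], [377.6, 286.4]), ([177, 295, 19, 11, 22], [185.7, 300.4]), ([134, 307, 40, 22, 42], [153.7, 317.5]), ([480, 315, 111, 60, 126], [535.3, 344.6]), ([81, 330, 50, 27, 57], [105.4, 343.3]), ([192, 332, 26, 20, 34], [205.4, 342.5]), ([422, 336, 19, 10, 20], [431.2, 341.4]), ([18, 357, 62, 43, 72], [48.9, 374.6]), ([592, 375, 16, 11, 17], [599.4, 379.6])]
[317.3396 309.7359]
[322.9682 124.8394]
[0.4312 0.2456 0.3258] 0.09884158647590814 2.596952263265848
[[0, 0, 80, 70, 5409], [23, 14, 39, 18, 191]]
```

```bash
python3 - <<'E'
from h import *
a=cv2.imread('pics/side0.png').astype(int);b=cv2.imread('pics/s9.png').astype(int)
print(proj('side',[.431,.2456,.326]),proj('side',[.431,.2456,.40]),proj('side',[.435,.245,.343]))
d=(abs(a-b).max(2)>30)[110:170:3,180:260:2]
for i,r in enumerate(d): print(110+3*i,''.join('#' if x else '.' for x in r))
w=cv2.imread('pics/w9.png'); hs=cv2.cvtColor(w,cv2.COLOR_BGR2HSV)
m=cv2.inRange(hs,(0,60,20),(14,255,110))
for v in range(120,330,15): 
    x=np.where(m[v,290:350])[0]+290; print(v,(x.min(),x.max()) if len(x) else None, end=' ')
for v in (200,240,260,280,300): print(v,w[v,270:370:6].tolist())
E
```

```text
[208.8962 148.4938] [205.555  121.6601] [209.7555 142.1341]
110 .....###########........................
113 ......###########...#...................
116 .......###########..##..................
119 .......##############...................
122 .........############...................
125 ..........##########....................
128 ..........#########.....................
131 ...........#.####.......................
134 ...........##.###.......................
137 ...........######.........#.............
140 ...........######.......................
143 .............###........................
146 ........................................
149 ........................................
152 ........................................
155 ........................................
158 ........................................
161 ........................................
164 ..................................#.....
167 ........................................
120 None 135 (np.int64(301), np.int64(339)) 150 (np.int64(301), np.int64(340)) 165 (np.int64(301), np.int64(339)) 180 (np.int64(301), np.int
[... 902 characters left out ...]
33], [33, 32, 30], [91, 93, 96], [95, 97, 100], [12, 19, 15], [29, 52, 90], [29, 57, 97], [31, 55, 95], [29, 22, 20], [92, 96, 97], [93, 97, 97], [33, 28, 27], [30, 28, 25], [59, 112, 174], [66, 127, 189]]
280 [[31, 27, 24], [30, 28, 24], [40, 36, 35], [41, 39, 38], [29, 28, 30], [32, 31, 29], [40, 40, 38], [40, 77, 126], [40, 78, 129], [27, 66, 106], [30, 27, 28], [101, 106, 106], [31, 28, 24], [35, 30, 31], [47, 46, 46], [35, 35, 31], [26, 23, 25]]
300 [[25, 23, 20], [26, 22, 24], [22, 22, 22], [28, 24, 26], [26, 23, 22], [28, 27, 29], [41, 38, 42], [37, 77, 125], [36, 73, 125], [34, 66, 106], [35, 34, 30], [26, 22, 25], [26, 24, 22], [34, 29, 25], [26, 28, 23], [29, 28, 28], [24, 24, 23]]
```

The fingertips, held 8 mm apart, sit on top of the bar like a cradle, so the bar is lower than I estimated. I'll press down in that cradle along the lever's arc.

```bash
python3 -m handwheel '[[-0.3,3.6,-7.6,0,0,0,0.1],[-0.3,3,-8,0,0,0,0.1],[-0.2,2.7,-8.1,0,0,0,0.1],[-0.2,2.3,-8.2,0,0,0,0.1],[-0.2,1.9,-8.3,0,0,0,0.1],[-0.1,1.5,-8.3,0,0,0,0.1],[0,1,-8.4,0,0,0,0.1],[0,0.7,-8.5,0,0,0,0.1],[0,0,0,0,0,0,0.1],[0,0,0,0,0,0,0.1]]'; python3 - <<'E'
from h import *
delta([.43,.245,.33],0)
w=snap('wrist','w10');hs=cv2.cvtColor(w,cv2.COLOR_RGB2HSV); m=cv2.inRange(hs,(0,60,20),(14,255,110))
for v in range(120,330,15): 
    x=np.where(m[v,280:360])[0]+280; print(v,(x.min(),x.max()) if len(x) else None, end=' ')
E
```

```text
t: 31.05
tcp_pos: [0.4297, 0.262, 0.2593]
tool_rot: [0.999, 0.045, 0.005, 0.002]
force: [0.3, 5.6, 3.2]
finger_gap: 0.102
gripper_force: 2.6
mm [  0.2904 -16.9808  70.7431] deg [ 0.1549  0.5752 -0.1561] tcp [0.4297 0.262  0.2593] F [0.2763 5.6294 3.2311] q [ 0.3289  0.2987  1.6753 -0.0063  1.159   1.8122]
120 (np.int64(306), np.int64(313)) 135 (np.int64(301), np.int64(335)) 150 (np.int64(301), np.int64(339)) 165 (np.int64(301), np.int64(339)) 180 (np.int64(301), np.int64(338)) 195 (np.int64(301), np.int64(338)) 210 (np.int64(301), np.int64(337)) 225 (np.int64(301), np.int64(337)) 240 (np.int64(310), np.int64(328)) 255 (np.int64(280), np.int64(358)) 270 (np.int64(311), np.int64(328)) 285 (np.int64(309), np.int64(328)) 300 (np.int64(309), np.int64(329)) 315 (np.int64(308), np.int64(329))
```

```bash
python3 -m handwheel '[[0,0.7,-6,0,0,0,0.1],[0,0,-6,0,0,0,0.1],[0,0,-6,0,0,0,0.1],[0,-0.3,-6,0,0,0,0.1],[0,-0.4,-6,0,0,0,0.1],[0,-0.6,-6,0,0,0,0.1],[0,-0.8,-5,0,0,0,0.1],[0,-0.4,-2,0,0,0,0.1],[0,0,0,0,0,0,0.1],[0,0,0,0,0,0,0.1]]'; python3 - <<'E'
from h import *
delta([.43,.245,.33],0)
E
```

```text
t: 32.35
tcp_pos: [0.4301, 0.2592, 0.2171]
tool_rot: [0.999, 0.045, 0.006, 0.003]
force: [0.2, 2.8, 8.3]
finger_gap: 0.1
gripper_force: 3.3
mm [ -0.0999 -14.2077 112.9295] deg [ 0.2626  0.6446 -0.1817] tcp [0.4301 0.2592 0.2171] F [0.2435 2.826  8.308 ] q [ 0.3246  0.35    1.7322 -0.0091  1.0502  1.8095]
```

```bash
python3 -m handwheel '[[0,-0.4,-2,0,0,0,0.1],[0,-0.4,-2,0,0,0,0.1],[0,-0.4,-1.5,0,0,0,0.1],[0,-0.3,-1.5,0,0,0,0.1],[0,-0.3,-1,0,0,0,0.1],[0,-0.3,-1,0,0,0,0.1],[0,0,0,0,0,0,0.1],[0,0,0,0,0,0,0.1],[0,0,0,0,0,0,0.1],[0,0,0,0,0,0,0.1]]'; python3 - <<'E'
from h import *
delta([.43,.245,.33],0)
E
```

```text
t: 33.6
tcp_pos: [0.4303, 0.2575, 0.2083]
tool_rot: [0.999, 0.045, 0.006, 0.002]
force: [-0.9, 4.2, 9.4]
finger_gap: 0.098
gripper_force: 3.8
mm [ -0.2587 -12.5259 121.6523] deg [ 0.2093  0.6732 -0.1735] tcp [0.4303 0.2575 0.2083] F [-0.8826  4.1916  9.4383] q [ 0.3208  0.3605  1.7449 -0.0084  1.0261  1.8056]
```

```bash
python3 -m handwheel '[[0,-0.2,-1,0,0,0,0.1],[0,-0.2,-1,0,0,0,0.1],[0,-0.2,-1,0,0,0,0.1],[0,-0.2,-0.8,0,0,0,0.1],[0,-0.2,-0.6,0,0,0,0.1],[0,0,-0.6,0,0,0,0.1],[0,0,0,0,0,0,0.1],[0,0,0,0,0,0,0.1],[0,0,0,0,0,0,0.1],[0,0,0,0,0,0,0.1]]'; python3 - <<'E'
from h import *
delta([.43,.245,.33],0)
E
```

```text
t: 34.85
tcp_pos: [0.4304, 0.2568, 0.2046]
tool_rot: [0.999, 0.045, 0.006, 0.002]
force: [-2.0, 2.9, 17.0]
finger_gap: 0.1
gripper_force: 7.4
mm [ -0.4175 -11.7721 125.4438] deg [ 0.176   0.7311 -0.1771] tcp [0.4304 0.2568 0.2046] F [-2.0066  2.9211 16.9618] q [ 0.3191  0.365   1.7508 -0.0081  1.0146  1.8037]
```

```bash
python3 -m handwheel '[[0,0,-0.4,0,0,0,0.1],[0,0,-0.4,0,0,0,0.1],[0,0,-0.2,0,0,0,0.1],[0,0,0,0,0,0,0.1],[0,0,0,0,0,0,0.1],[0,0,0,0,0,0,0.1],[0,0,0,0,0,0,0.1],[0,0,0,0,0,0,0.1],[0,0,0,0,0,0,0.1],[0,0,0,0,0,0,0.1]]'; python3 - <<'E'
from h import *
delta([.43,.245,.33],0)
b=snap('side','s10')
E
```

```text
t: 36.1
tcp_pos: [0.4305, 0.2567, 0.2041]
tool_rot: [0.999, 0.045, 0.006, 0.002]
force: [-3.6, 2.8, 20.1]
finger_gap: 0.097
gripper_force: 9.0
mm [ -0.454  -11.6889 125.9485] deg [ 0.1864  0.7516 -0.1859] tcp [0.4305 0.2567 0.2041] F [-3.6491  2.7744 20.1237] q [ 0.3191  0.3656  1.7516 -0.0085  1.013   1.8038]
```

```bash
python3 -m handwheel '[[0,0,2,0,0,0,0.1],[0,0.8,3,0,0,0,0.1],[0,1.1,4.5,0,0,0,0.1],[0,1.2,5,0,0,0,0.1],[0,1.0,5,0,0,0,0.1],[0,0.9,5,0,0,0,0.1],[0,0.7,5,0,0,0,0.1],[0,0.6,5,0,0,0,0.1],[0,0.4,5,0,0,0,0.1],[0,0.3,5,0,0,0,0.1]]'; python3 - <<'E'
from h import *
delta([.43,.245,.33],0)
E
```

```text
t: 37.4
tcp_pos: [0.4288, 0.2626, 0.246]
tool_rot: [0.999, 0.045, 0.004, 0.003]
force: [2.2, -6.6, 3.5]
finger_gap: 0.101
gripper_force: 2.4
mm [  1.1694 -17.5941  84.0076] deg [ 0.3289  0.4548 -0.1684] tcp [0.4288 0.2626 0.246 ] F [ 2.2128 -6.5609  3.5084] q [ 0.3321  0.3154  1.6916 -0.0089  1.1289  1.8164]
```

```bash
python3 -m handwheel '[[0.1,-0.6,5,0,0,0,0.1],[0.1,-0.1,5,0,0,0,0.1],[0.1,-0.3,5,0,0,0,0.1],[0.1,-0.4,5,0,0,0,0.1],[0.1,-0.5,5,0,0,0,0.1],[0.1,-0.7,5,0,0,0,0.1],[0.1,-0.8,5,0,0,0,0.1],[0.1,-1,5,0,0,0,0.1],[0.1,-1.2,5,0,0,0,0.1],[0.1,-1.3,5,0,0,0,0.1]]'; python3 - <<'E'
from h import *
delta([.43,.245,.33],0)
E
```

```text
t: 38.65
tcp_pos: [0.4307, 0.2568, 0.2965]
tool_rot: [0.999, 0.045, 0.005, 0.002]
force: [-0.6, -2.1, 0.8]
finger_gap: 0.096
gripper_force: 0.8
mm [ -0.6841 -11.847   33.4749] deg [ 0.1602  0.5804 -0.1473] tcp [0.4307 0.2568 0.2965] F [-0.6053 -2.0914  0.7722] q [ 0.3183  0.2554  1.6259 -0.0061  1.2516  1.8012]
```

```bash
python3 -m handwheel '[[0.1,-1,3.5,0,0,0,0.1],[0.1,-1.1,3.5,0,0,0,0.1],[0.1,-1.2,3.5,0,0,0,0.1],[0.1,-1.3,3.5,0,0,0,0.1],[0.1,-1.4,3.5,0,0,0,0.1],[0.1,-1.4,3.5,0,0,0,0.1],[0.1,-1.4,3.2,0,0,0,0.1],[0.1,-1.2,2.7,0,0,0,0.1],[0.1,-0.9,2,0,0,0,0.1],[0,-0.4,1,0,0,0,0.1]]'; python3 - <<'E'
from h import *
delta([.43,.245,.33],0)
for n in('side','wrist'):
    w=snap(n,n+'11');hs=cv2.cvtColor(w,cv2.COLOR_RGB2HSV); m=cv2.inRange(hs,(0,60,20),(14,255,110))
    if n=='side':
        k,l,st,ce=cv2.connectedComponentsWithStats(m[120:190,170:250]); print([s.tolist() for s in st if s[4]>15])
    else:
        for v in (150,200,250): x=np.where(m[v,280:360])[0]+280; print(v,x.min(),x.max())
E
```

```text
t: 39.9
tcp_pos: [0.4314, 0.2453, 0.3261]
tool_rot: [0.999, 0.045, 0.005, 0.002]
force: [-0.2, -0.3, 0.9]
finger_gap: 0.101
gripper_force: 0.4
mm [-1.3606 -0.3295  3.8588] deg [ 0.1925  0.5507 -0.1434] tcp [0.4314 0.2453 0.3261] F [-0.176  -0.2629  0.9114] q [ 0.2955  0.2194  1.5906 -0.0062  1.3233  1.778 ]
[[0, 0, 80, 70, 5394], [23, 13, 39, 20, 202]]
150 300 339
200 301 337
250 282 355
```

```bash
python3 -m handwheel '[[0,0,1.5,0,0,0,0.1],[0,0,2,0,0,0,0.1],[0,0,4,0,0,0,0.1],[0,0,8,0,0,0,0.1],[0,0,12,0,0,0,0.1],[0,0,15,0,0,0,0.1],[0,0,15,0,0,0,0.1],[0,0,12,0,0,0,0.1],[0,0,0,0,0,0,0.1],[0,0,0,0,0,0,0.1]]'; python3 - <<'E'
from h import *
delta([.43,.245,.33],0)
w=snap('side','s12');hs=cv2.cvtColor(w,cv2.COLOR_RGB2HSV); m=cv2.inRange(hs,(0,60,20),(14,255,110))
k,l,st,ce=cv2.connectedComponentsWithStats(m[120:190,170:250]); print([s.tolist() for s in st if s[4]>15])
old=cv2.imread('pics/s8.png')[:,:,::-1]
for nm,i in(("s8",old),("s12",w)):
    h=cv2.cvtColor(np.ascontiguousarray(i),cv2.COLOR_RGB2HSV); g=cv2.inRange(h,(40,50,30),(84,255,255)); print(nm,[(r,(np.where(g[r,268:300])[0]+268)[[0,-1]].tolist()) for r in (233,239,242,257,260)])
    print([i[r,279].tolist() for r in range(206,232,2)])
print([proj('side',[.536,.1,.0205+z]).round(1).tolist() for z in (.105,.119,.134)])
E
```

```text
t: 41.25
tcp_pos: [0.431, 0.2453, 0.3952]
tool_rot: [0.999, 0.045, 0.004, 0.002]
force: [0.9, 0.5, -1.1]
finger_gap: 0.1
gripper_force: 0.0
mm [ -1.0482  -0.3064 -65.1577] deg [ 0.2069  0.5005 -0.1493] tcp [0.431  0.2453 0.3952] F [ 0.861   0.4763 -1.0521] q [ 0.2956  0.1682  1.4706 -0.006   1.4955  1.777 ]
[[0, 0, 80, 70, 5382], [23, 13, 39, 19, 218]]
s8 [(233, [272, 286]), (239, [271, 287]), (242, [271, 287]), (257, [272, 287]), (260, [274, 285])]
[[93, 95, 90], [92, 94, 89], [97, 96, 91], [117, 113, 110], [114, 111, 109], [157, 133, 102], [186, 157, 113], [188, 158, 115], [149, 123, 86], [133, 109, 79], [110, 88, 63], [111, 86, 62], [82, 117, 78]]
s12 [(233, [272, 286]), (239, [271, 287]), (242, [271, 287]), (257, [272, 287]), (260, [274, 285])]
[[92, 94, 89], [92, 94, 88], [97, 95, 90], [116, 112, 107], [118, 112, 108], [71, 102, 94], [54, 106, 98], [113, 119, 98], [187, 155, 112], [186, 158, 114], [179, 151, 107], [131, 107, 77], [115, 106, 76]]
[[279.0, 226.9], [278.9, 222.8], [278.7, 218.3]]
```

The stopper is down, with its head centred at about row 223 where 222.8 is expected for home. The bottle hasn't moved, the handle is back at its rest, and the arm is clear. Handing in.

```bash
python3 -c "
from station import manip
print(manip.sign_off())"
```

```text
the job is handed in; nothing more can be done
None
```

I handed the job in at about 41 s: the last side image shows the sample standing on the rest with its stopper home and the handle back at its rest after a return of about 3.5 s; sign-off gave no verdict.

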